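# Click a donated crutch's lower leg into its upper tube

### The arm

A 7-joint arm with a two-finger parallel gripper is mounted at the origin on the work surface. World frame = base frame: x ahead of the robot, y to its left, z up, the work surface at z = 0. Lengths are in m, angles in rad, forces in N, time in s.
With the tool pointing down it reaches from about 0.425 to 0.95 m from the base axis. Payload 4.7 kg.
Tool frame: the origin (TCP) lies on the centre line of the jaws, within the pads' length; the fingertips stand r.tips_ahead ahead of it and the grasp point (between the pads) lies 8 mm behind it (r.tips_ahead is the distance from the TCP to the fingertips, in m); z points along the fingers, y is the line along which they close (so a half turn about z gives the same grasp; the last joint's range is limited). The gripper opens to 85 mm and grips with 20 to 120 N. Pads are 22 mm wide; open, the fingers measure 114 mm over their backs; the gripper's body (76 mm by 85 mm) begins 54 mm behind the grasp point. The pads swing forward as they close: fully open they stand 13 mm farther back than shut.
Start: joints at [-1.374, 0.469, -0.049, 1.532, 0.024, 1.141, -0.082], TCP at [0.151, 0.658, 0.242] pointing down, gripper open.
Joint ranges: [-2.59, 2.59], [-0.33, 1.99], [-1.39, 1.29], [0.1, 2.45], [-1.04, 4.18], [0.21, 1.99], [-2.66, 2.66]. Speed limits (rad/s): [2.57, 2.57, 3.14, 3.14, 3.14, 3.14, 3.14].

### API

Orientations are given as a rotation vector (axis times angle).
In Python, from cell import r gives the robot as it stands.
- The arm moves only by the shell command python3 -m handwheel 'ROWS' [OPENING]. ROWS is JSON, a list of rows, each a list of 2 entries, a list of its own where there are three numbers: the shift along the tool's x, y, z in cm, then the turn about the tool's z in degrees. A call has 1 to 10 rows; each row shifts and turns the commanded pose from where the row before left it, along the tool's axes as they then stand; what a row does not reach is not made up. A row lasts 1/8 s, in which the tool goes at most 62.5 mm and 10.7 degrees, less where a joint would pass 70% of its speed; a pose out of reach is approached as far as the arm can. A call is refused whole if a number of a shift passes 6.25 or a number of a turn 10.7, either way. A call with a gripper value outside its range is refused whole. OPENING is the finger opening in cm, from 0 to 8.54, set as the call begins (- or left out, the last holds). The fingers move at their own pace and stop on an object; the grip force is fixed at half the most. Time passes only in rows, so rows that do not move let the fingers close. It gives the time, the measured TCP pose, the force, the opening and the grip force at its end, in the units of the state.
- r.get_obs(): the state, without advancing time (a new reading comes with each control period).
- r.read_camera(name): name is "side" or "top" or "wrist"; returns the picture (420x560x3 uint8, red, green, blue); there is no depth.
- r.camera_params(name): a dict with "fx", "fy", "cx", "cy" (pixels), "eye" and "attitude" of the camera in the world. Camera axes: x right, y up, looking along -z (the intrinsics and any distortion apply to the point x, -y, -z); pixel columns grow to the right and rows downward; lengths in m; the calibration is good to about 2 mm. A picture is of the moment at which its call begins: read the wrist's pose just before it. camera_params takes no time and is no camera call; for the wrist camera it gives the pose at the moment of the call.
- r.close_job(): hands the job in; it is judged then, once.
Trained networks look in the newest picture that a camera, given by its name, has taken for a name from the list of things; names that differ only in an ending like _2 or _b are one class to them, and where a whole thing is asked for, a point or a joint stands for the part that bears it (a point fixed in the world has none). Each returns a list of dicts, best first, with "confidence" (0 to 1); they miss things now and then, are a little off and sometimes report something else, mostly with a low value. They report only what shows in the picture. A call takes as long as a camera call.
- r.regions_of(label, camera): "mask" (420x560 bool, what is visible of it) and "pixel" ([column, row] in pixels, amid what is visible of it).
- r.spot_point(label, camera): "pixel" ([column, row] in pixels: a listed point, or the origin of a listed thing).
The state is a dict: "time_s": time; "qpos": joint angles; "qvel": joint speeds; "joint_torque": joint torques, N m; "tool_pos": TCP position; "tool_rot": TCP orientation; "contact_force": force on the tool from outside, world axes, zero at the start; "ft_torque": the same for the moment, N m; "width": finger opening in m; "finger_force": force on a finger pad.
Only numpy, scipy, OpenCV 4.12 (cv2) and the standard library are available. Lean on these libraries where they do the work, as an engineer would, in place of code of your own. Each camera call takes 0.05 s, during which the arm holds its last target. There are 200 camera calls.

### The job

The lower leg of this donated crutch is already started in the upper tube, but its two side catches still stand out in front of the tube's mouth. Squeeze both catches flush, feed them in under the tube, then slide the leg slowly on until both catches pop out through the side windows, and let go of it there. Stop as soon as they click, never force the leg or its catches, and leave the medicine cartons and the jar where they are.

Things in the scene. Friction and masses are not known exactly. Their poses are not given: they have to be found in the camera images.
- leg: Loose lower leg: 22 x 22 mm square aluminium tube, level, black rubber foot. Origin on its axis midway between its two catches. x: along it, the way it slides into the crutch; z up; y to the left catch. Bare tube from 135 mm behind (-x) to 200 mm ahead of the origin, the front already inside the upper tube; 0.75 mm play, cannot roll. Origin starts 30 to 55 mm before the mouth. 0.17 to 0.3 kg.
- leg_foot (a point): Rear end of the leg's rubber foot, on the axis, 170 mm behind the leg's origin; same axes as the leg. The foot is 35 mm long and 33 to 37 mm across.
- crutch: Upper half of the crutch, fixed in a wooden holder. Origin on the table under the tube's mouth, axes as crutch_mouth. Square grey tube, 29.5 mm outside, 23.5 mm inside, walls 3 mm, with a 89 mm long plastic collar that carries the windows. Holder: board 14 mm high from 30 mm inwards of the mouth, first clamp (86 mm high) from 140 mm inwards. Before the mouth all is free down to the table.
- crutch_mouth (a point): Centre of the open, square-edged mouth of the upper tube, on its axis, 65 mm above the table. x axis: level, along the tube, inwards (the way the leg must go); z up. The windows, 23 x 13 mm, one in each side wall, face each other 50 to 82 mm inwards of here: where exactly differs and is not measured. There the catches spring out and the leg will go no further: stop at once.
- catch_l (a joint): Dark steel spring catch on the leg's left (+y) side, at the leg's origin: oblong, 20 mm long by 8 mm high, stands 6 mm out. In m: 0 fully out, 0.006 flush. 1.5 N out, 3 N flush. Blunt ends: stops dead at the mouth unless pressed in 4 mm. With fingers on the rear half only, the flush front half goes in under the tube, which then keeps it down (about 0.005) and rubs on it with 1 to 3 N.
- catch_r (a joint): The same catch on the leg's right (-y) side; same values and behaviour. Sliding the leg on with both pressed in takes about 3 to 9 N; over 10 N on one catch is forcing it.
- carton_a: Loose medicine carton, 120 x 55 x 30 mm, bystander. Origin at the centre of its underside.
- carton_b: Loose medicine carton, 90 x 50 x 45 mm, bystander. Origin at the centre of its underside.
- pill_jar: Loose white pill jar, 48 mm across, 75 mm high, bystander. Origin at the centre of its underside.

How it is judged:
By the outcome, as a careful person would: the job done as asked, in the order asked, and still so for the second after the job is handed in, with the robot touching nothing.
It also fails if it takes over 64 s, if anything falls off the work surface, if the arm or the gripper's body presses on something with over 40 N, if the wrist force passes 120 N, or if a joint passes its speed limit or range.

## Working session

There is one attempt and no reset: what is moved stays moved. The work goes in short steps, Python scripts to look and compute and a shell command to move; the robot and the scene stay as the last step left them, time stands still between calls to the robot, and variables do not carry over. Pictures are saved under pics/ and viewed, at most 10 in all, crops included, and the job is handed in when it is done.

```bash
mkdir -p pics; ls; cat > h.py <<'E'
from cell import r
import numpy as np, cv2
from scipy.spatial.transform import Rotation as R
def cam(n):
    p=r.camera_params(n); a=np.array(p["attitude"],float)
    M=a if a.shape==(3,3) else (R.from_rotvec(a).as_matrix() if a.size==3 else R.from_quat(a).as_matrix())
    return p,M,np.array(p["eye"])
def ray(n,px):
    p,M,e=cam(n); d=np.array([(px[0]-p["cx"])/p["fx"],-(px[1]-p["cy"])/p["fy"],-1.]); return e,M@d
def atz(n,px,z):
    e,d=ray(n,px); return e+d*(z-e[2])/d[2]
def proj(n,P):
    p,M,e=cam(n); c=M.T@(np.array(P)-e); return np.array([p["cx"]+p["fx"]*c[0]/-c[2],p["cy"]-p["fy"]*c[1]/-c[2]])
def two(n1,a,n2,b):
    e,d=ray(n1,a);f,g=ray(n2,b);d/=np.linalg.norm(d);g/=np.linalg.norm(g)
    s=np.linalg.lstsq(np.c_[d,-g],f-e,rcond=None)[0];A=e+s[0]*d;B=f+s[1]*g
    return (A+B)/2,np.linalg.norm(A-B)
def save(n,f):
    cv2.imwrite(f,cv2.cvtColor(r.read_camera(n),cv2.COLOR_RGB2BGR))
E
python3 - <<'E'
from h import *
o=r.get_obs();print(o,r.tips_ahead)
for n in("top","side","wrist"):
    print(n,r.camera_params(n));save(n,f"pics/{n}0.png")
    for l in("crutch_mouth","leg_foot","leg","catch_l","catch_r","crutch","carton_a","pill_jar"):
        if n!="wrist":print(l,[(np.round(q["pixel"],1),round(q["confidence"],2)) for q in r.spot_point(l,n)[:3]])
E
```

```text
pics
{'time_s': 0.0, 'qpos': array([-1.37386058,  0.46946342, -0.04857372,  1.53374601,  0.0240635 ,
        1.14102204, -0.08230032]), 'qvel': array([-0.00193478,  0.00079442,  0.00067696,  0.00152567, -0.00045586,
       -0.00135185,  0.00102275]), 'joint_torque': array([ 7.14677844e-05, -5.10309792e+01, -4.63400292e-02, -2.37716764e+01,
        1.07319278e-02,  7.21556877e-03, -5.15955108e-06]), 'tool_pos': array([0.15100679, 0.65728023, 0.24122448]), 'tool_rot': array([-0.35397117, -3.12140791,  0.00321547]), 'contact_force': array([-0.55251891,  0.19388588, -0.16490324]), 'ft_torque': array([ 0.00708018,  0.01639471, -0.01415573]), 'finger_force': 0.0, 'width': 0.08549143625284918} 0.011
top {'fx': 401.1165274872436, 'fy': 401.1165274872436, 'cx': 281.70856752489794, 'cy': 211.18885725114205, 'eye': array([ 0.47479267, -0.03835918,  0.75546516]), 'attitude': array([ 0.09852756, -0.15512426, -1.58933042])}
crutch_mouth [(array([203.5, 219.6]), 0.61)]
leg_foot [(array([327.8, 219.8]), 0.68)]
leg [(array([232.3, 218.8]), 0.87)]Traceback (most recent call last):
  File "<stdin>", line 6, in <module>
ValueError: it knows: carton, crutch, crutch_mouth, leg, leg_foot, pill_jar
```

```bash
python3 - <<'E'
from h import *
P={}
for n in("top","side"):
    print(n,r.camera_params(n));save(n,f"pics/{n}0.png")
    for l in("crutch_mouth","leg_foot","leg"):
        q=r.spot_point(l,n)
        if q:P[n,l]=q[0]["pixel"];print(l,np.round(q[0]["pixel"],1),q[0]["confidence"],np.round(atz(n,q[0]["pixel"],.065),4))
for l in("crutch_mouth","leg_foot","leg"):
    try:print(l,two("top",P["top",l],"side",P["side",l]))
    except KeyError:pass
E
```

```text
top {'fx': 401.1165274872436, 'fy': 401.1165274872436, 'cx': 281.70856752489794, 'cy': 211.18885725114205, 'eye': array([ 0.47479267, -0.03835918,  0.75546516]), 'attitude': array([ 0.09852756, -0.15512426, -1.58933042])}
crutch_mouth [204.8 221.5] 0.94 [0.5713 0.0686 0.065 ]
leg_foot [326.6 218. ] 0.79 [ 0.5731 -0.1428  0.065 ]
leg [230.3 221.3] 0.72 [0.5707 0.0248 0.065 ]
side {'fx': 497.0043226840233, 'fy': 497.0043226840233, 'cx': 278.0573719827314, 'cy': 209.65655207228377, 'eye': array([0.49031731, 0.58017448, 0.50543046]), 'attitude': array([ 0.09084066, -1.3903831 , -2.63383259])}
leg_foot [301.9 177.9] 0.59 [ 0.5667 -0.1584  0.065 ]
leg [281.4 239.5] 0.94 [0.5729 0.0197 0.065 ]
leg_foot (array([ 0.56824501, -0.14118916,  0.07565329]), np.float64(0.006613471129633541))
leg (array([0.57121157, 0.02449567, 0.06865523]), np.float64(0.001957532494540389))
```

```bash
python3 -c "
import cv2,numpy as np
a=cv2.imread('pics/top0.png');b=cv2.imread('pics/side0.png')
cv2.imwrite('pics/both.png',cv2.resize(np.hstack([a,b]),(800,300)));cv2.imwrite('pics/topc.png',cv2.resize(a[140:300,120:380],None,fx=3,fy=3,interpolation=2))"
```

```text
(no output)
```

View pics/both.png

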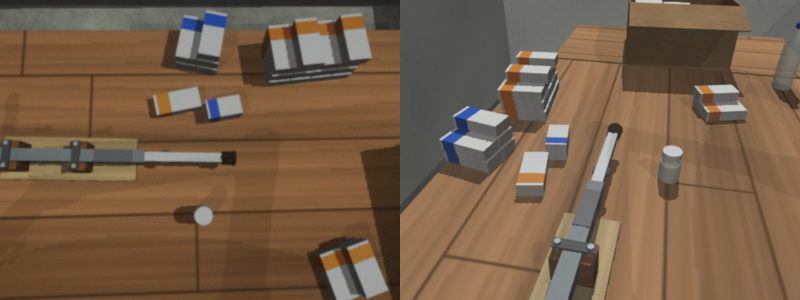

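View pics/topc.png

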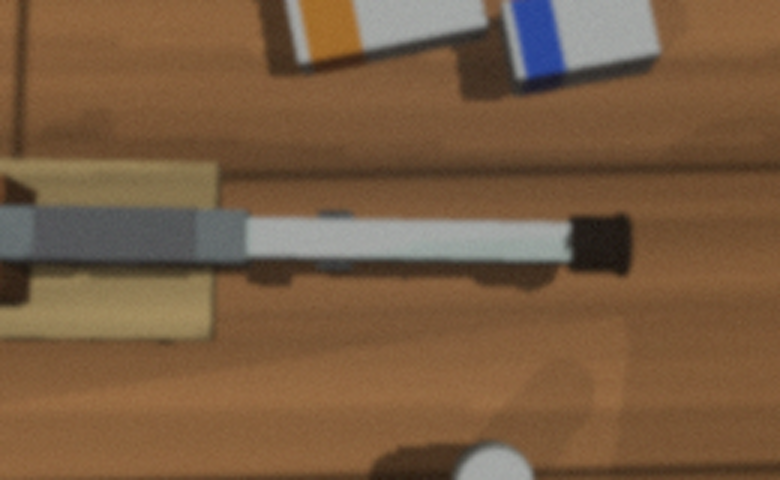

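The top view shows the leg level along world +y: mouth at about (202,219), catches at about (232,219) and foot end at about (330,221). The jar sits on the near side, and the cartons on the far side. Next I'll refine the axis from the masks.

```bash
python3 - <<'E'
from h import *
r.read_camera("top")
m=r.regions_of("leg","top")[0]["mask"]; 
ys=[]
for c in range(200,335,1):
    v=np.where(m[:,c])[0]
    if len(v): ys.append((c,v.min(),v.max(),))
ys=np.array(ys);print(ys[::8])
s=ys[(ys[:,0]>240)&(ys[:,0]<300)]
f=np.polyfit(s[:,0],(s[:,1]+s[:,2])/2,1);print(f)
for c,z in((202.3,.0798),(202.3,.065),(231.7,.065),(329,.065),(260,.076),(310,.076)):print(c,np.round(atz("top",(c,np.polyval(f,c)),z),4))
o=r.get_obs();print(R.from_rotvec(o["tool_rot"]).as_matrix().round(3))
for l in("carton","pill_jar"):
  for q in r.spot_point(l,"top")[:4]:print(l,q["confidence"],atz("top",q["pixel"],0).round(3))
E
```

```text
[[202 215 223]
 [210 213 226]
 [218 213 227]
 [226 211 230]
 [234 210 230]
 [242 212 228]
 [250 213 228]
 [258 213 228]
 [266 213 227]
 [274 213 227]
 [282 213 228]
 [290 213 228]
 [298 214 228]
 [306 214 228]
 [314 212 230]
 [322 212 231]
 [330 215 229]]
[1.00233781e-02 2.17683518e+02]
202.3 [0.5724 0.0706 0.0798]
202.3 [0.5745 0.0729 0.065 ]
231.7 [0.5729 0.0224 0.065 ]
329 [ 0.5678 -0.1468  0.065 ]
260 [ 0.5699 -0.0267  0.076 ]
310 [ 0.5673 -0.1123  0.076 ]
[[-0.975  0.224  0.   ]
 [ 0.224  0.975  0.   ]
 [ 0.     0.    -1.   ]]
carton 0.81 [ 0.726 -0.01   0.   ]
carton 0.8 [ 0.709 -0.127  0.   ]
pill_jar 0.8 [ 0.436 -0.066  0.   ]
```

```bash
python3 -m handwheel '[[[-4,-3.9,0.3],0],[[-4,-3.9,0.3],0],[[-4,-3.9,0.3],0],[[-4,-3.9,0.3],0],[[-4,-3.9,0.3],0],[[-4,-3.9,0.3],0],[[-4,-3.9,0.3],0]]'; python3 -m handwheel '[[[-4,-3.9,0.3],0],[[-4,-3.9,0.3],0],[[-4,-3.9,0.3],0],[[-4,-3.9,0.3],0],[[-4,-3.9,0.3],0],[[-4,-3.9,0.3],0],[[-4,-3.9,0.3],0]]';python3 -m handwheel '[[[0,0,0],9.8],[[0,0,0],9.8],[[0,0,0],9.8],[[0,0,0],9.8],[[0,0,0],9.8],[[0,0,0],9.8],[[0,0,0],9.8],[[0,0,0],9.8],[[0,0,0],0],[[0,0,0],0]]' 8.54
python3 - <<'E'
from h import *
o=r.get_obs();print(o["time_s"],o["tool_pos"],R.from_rotvec(o["tool_rot"]).as_matrix().round(3),o["qpos"])
save("wrist","pics/w1.png")
for l in("leg","crutch_mouth"):print(l,[(q["pixel"],atz("wrist",q["pixel"],.065)) for q in r.spot_point(l,"wrist")[:1]])
E
```

```text
time_s: 1.68
tool_pos: [0.3638, 0.3276, 0.2216]
tool_rot: [0.354, 3.121, 0.002]
contact_force: [-0.2, 1.1, -0.1]
width: 0.0857
finger_force: 0.0
time_s: 2.55
tool_pos: [0.5756, -0.0009, 0.2005]
tool_rot: [0.353, 3.121, 0.001]
contact_force: [0.4, 0.4, 0.5]
width: 0.0853
finger_force: 0.0
time_s: 3.8
tool_pos: [0.5747, 0.0006, 0.2003]
tool_rot: [-2.244, -2.198, -0.0]
contact_force: [0.4, -0.9, -0.1]
width: 0.0852
finger_force: 0.0
3.8 [5.74668121e-01 5.69316341e-04 2.00331438e-01] [[ 0.021  1.     0.   ]
 [ 1.    -0.021  0.   ]
 [ 0.     0.    -1.   ]] [-0.5432031   0.38772429  0.61110318  1.85191031 -0.26398088  0.98318055
  0.16023729]
leg [([278.1, 181.5], array([0.57277527, 0.02217622, 0.065     ]))]
crutch_mouth [([279.5, 127.7], array([0.57509443, 0.0681789 , 0.065     ]))]
```

View pics/w1.png

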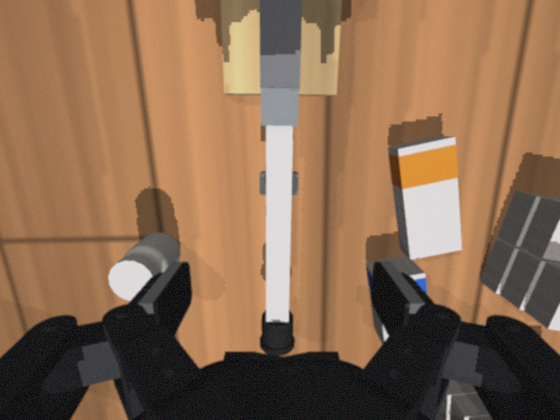

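The wrist view looks along the leg: mouth edge at about row 124, catches at rows 172-195 around column 279, and white tube at columns 265-293. I'll measure the edges here.

```bash
python3 - <<'E'
from h import *
im=cv2.imread("pics/w1.png").astype(int);g=im.min(2)
C=[]
for rr in list(range(135,165,3))+list(range(200,290,3)):
    v=np.where(g[rr,250:310]>150)[0]+250; C.append((rr,v.min(),v.max()))
C=np.array(C);fl=np.polyfit(C[:,0],C[:,1]-.5,1);fr=np.polyfit(C[:,0],C[:,2]+.5,1)
for z in(.076,):
  c=[(atz("wrist",(np.polyval(fl,q),q),z)+atz("wrist",(np.polyval(fr,q),q),z))/2 for q in(140,180,280)]
  w=[atz("wrist",(np.polyval(fr,q),q),z)[0]-atz("wrist",(np.polyval(fl,q),q),z)[0] for q in(140,180,280)]
  print(z,np.round(c,4),np.round(w,4),(c[0]-c[2])[0]/(c[0]-c[2])[1])
print("mouthrows",im[116:132,279].tolist());
print("catchL",[(q,im[q,263].tolist()) for q in range(166,200)])
print("catchR",[(q,im[q,296].tolist()) for q in range(166,200)])
E
```

```text
0.076 [[ 0.5746  0.0585  0.076 ]
 [ 0.5734  0.0253  0.076 ]
 [ 0.57   -0.0691  0.076 ]] [0.0223 0.0224 0.0224] 0.03554183533850188
mouthrows [[161, 155, 150], [160, 154, 150], [156, 151, 143], [158, 150, 148], [154, 149, 145], [156, 152, 147], [156, 152, 147], [156, 151, 145], [158, 153, 147], [181, 180, 174], [208, 207, 202], [215, 217, 214], [216, 217, 215], [218, 218, 219], [219, 219, 222], [220, 219, 223]]
catchL [(166, [101, 149, 206]), (167, [97, 145, 203]), (168, [100, 145, 203]), (169, [101, 147, 204]), (170, [91, 135, 186]), (171, [79, 103, 136]), (172, [85, 85, 90]), (173, [109, 105, 100]), (174, [121, 116, 111]), (175, [121, 117, 114]), (176, [116, 113, 110]), (177, [109, 106, 102]), (178, [103, 96, 95]), (179, [100, 98, 95]), (180, [102, 101, 97]), (181, [103, 99, 97]), (182, [105, 100, 96]), (183, [107, 101, 100]), (184, [106, 102, 98]), (185, [104, 100, 97]), (186, [105, 100, 98]), (187, [105, 99, 97]), (188, [102, 97, 94]), (189, [104, 101, 100]), (190, [105, 100, 98]), (191, [103, 103, 99]), (192, [104, 96, 94]), (193, [104, 102, 100]), (194, [107, 115, 131]), (195, [
[... 186 characters left out ...]
]), (169, [95, 137, 189]), (170, [88, 128, 177]), (171, [78, 110, 149]), (172, [69, 83, 101]), (173, [90, 88, 92]), (174, [106, 103, 97]), (175, [118, 115, 109]), (176, [117, 113, 107]), (177, [105, 102, 98]), (178, [98, 95, 89]), (179, [93, 92, 87]), (180, [98, 93, 88]), (181, [99, 95, 93]), (182, [95, 91, 91]), (183, [98, 97, 93]), (184, [100, 99, 98]), (185, [98, 97, 97]), (186, [98, 95, 94]), (187, [102, 99, 97]), (188, [102, 98, 96]), (189, [100, 99, 97]), (190, [107, 106, 105]), (191, [115, 113, 113]), (192, [123, 121, 121]), (193, [115, 114, 117]), (194, [104, 111, 130]), (195, [97, 126, 164]), (196, [90, 132, 183]), (197, [94, 136, 185]), (198, [93, 135, 185]), (199, [89, 131, 183])]
```

```bash
python3 - <<'E'
from h import *
print(cam("wrist")[2])
for n,c,rr,z in(("mouth",279,125,.0798),("mouthlow",279,125,.076),("cf",279,171.3,.069),("cf_low",279,171.3,.061),("cr",279,194.6,.069),("cr_low",279,194.6,.061)):print(n,atz("wrist",(c,rr),z).round(4))
E
```

```text
[0.57626472 0.06904973 0.33283012]
mouth [0.5748 0.0703 0.0798]
mouthlow [0.5748 0.0703 0.076 ]
cf [0.5738 0.0317 0.069 ]
cf_low [0.5738 0.0306 0.061 ]
cr [0.5733 0.0111 0.069 ]
cr_low [0.5733 0.0093 0.061 ]
```

```bash
python3 -m handwheel '[[[0.4,-0.1,3],0.6],[[0.4,-0.1,3],0],[[0,0,3],0],[[0,0,3],0],[[0,0,2.2],0],[[0,0,0],0],[[0,0,0],0],[[0,0,0],0]]' 4.5
python3 - <<'E'
from h import *
o=r.get_obs();print(o["time_s"],o["tool_pos"],R.from_rotvec(o["tool_rot"]).as_matrix().round(3)[:,0],o["width"])
save("wrist","pics/w2.png")
E
```

```text
time_s: 4.95
tool_pos: [0.5737, 0.0084, 0.0594]
tool_rot: [2.258, 2.183, 0.003]
contact_force: [-0.8, 0.2, -0.2]
width: 0.0453
finger_force: 0.0
4.95 [0.57367602 0.00844141 0.05942742] [0.034 0.999 0.001] 0.045256041053443295
```

View pics/w2.png

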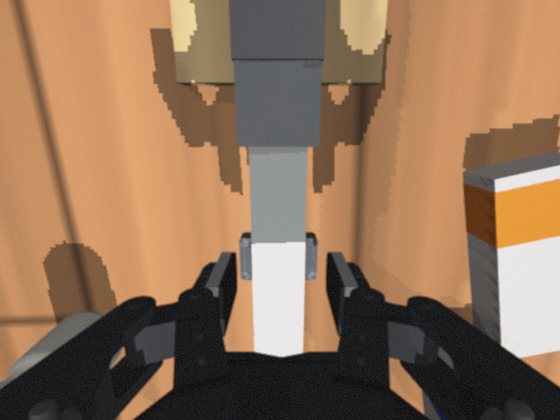

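The wrist view from near shows the leg at columns 252-305 and catches at rows 235-280. The pads (columns 236 and 328, front at row 253) sit slightly to the right of centre. I'll measure that.

```bash
python3 - <<'E'
from h import *
im=cv2.imread("pics/w2.png").astype(int);g=im.min(2)
for rr in(170,200,270,300,330):
    row=g[rr,230:330]; v=np.where(row>(130 if rr>240 else 100))[0]+230
    a,b=atz("wrist",(v.min()-.5,rr),.076),atz("wrist",(v.max()+.5,rr),.076);print(rr,v.min(),v.max(),((a+b)/2).round(4),(b-a)[0].round(4))
print("L",[(q,im[q,246].tolist()) for q in range(228,290,2)])
for q in(232,236,276,280):print(q,atz("wrist",(246,q),.069)[1].round(4),atz("wrist",(246,q),.061)[1].round(4))
for P in([.5737-.0227,.0194,.065],[.5737+.0227,.0194,.065],[.5737+.0227,.0194,.078],[.5737-.0227,.0194,.078]):print(proj("wrist",P))
c=cv2.imread("pics/w2.png")[215:345,190:370];cv2.imwrite("pics/w2c.png",cv2.resize(c,None,fx=4,fy=4,interpolation=2))
E
```

```text
170 242 311 [0.5738 0.0613 0.076 ] 0.0266
200 230 328 [0.5743 0.0496 0.076 ] 0.0387
270 251 305 [0.5729 0.0195 0.076 ] 0.023
300 252 304 [0.5723 0.0053 0.076 ] 0.0228
330 253 303 [ 0.5718 -0.0098  0.076 ] 0.0227
L [(228, [112, 164, 222]), (230, [112, 164, 222]), (232, [75, 103, 137]), (234, [43, 42, 40]), (236, [41, 40, 42]), (238, [105, 100, 98]), (240, [146, 140, 137]), (242, [155, 149, 145]), (244, [147, 143, 138]), (246, [131, 126, 124]), (248, [122, 119, 115]), (250, [118, 112, 109]), (252, [117, 111, 108]), (254, [123, 116, 114]), (256, [120, 115, 113]), (258, [123, 118, 113]), (260, [120, 115, 115]), (262, [121, 117, 114]), (264, [122, 115, 114]), (266, [125, 120, 119]), (268, [126, 118, 118]), (270, [124, 118, 115]), (272, [137, 132, 129]), (274, [147, 142, 140]), (276, [139, 132, 128]), (278, [141, 137, 129]), (280, [124, 150, 195]), (282, [111, 162, 219]), (284, [112, 161, 220]), (286, [110, 158, 219]), (288, [115, 164, 221])]
232 0.0343 0.0315
236 0.0325 0.0296
276 0.0136 0.0094
280 0.0116 0.0073
[230.06904978 260.72055735]
[330.15612239 257.55090754]
[335.14221395 270.63056079]
[225.06440047 274.08479171]
```

View pics/w2c.png

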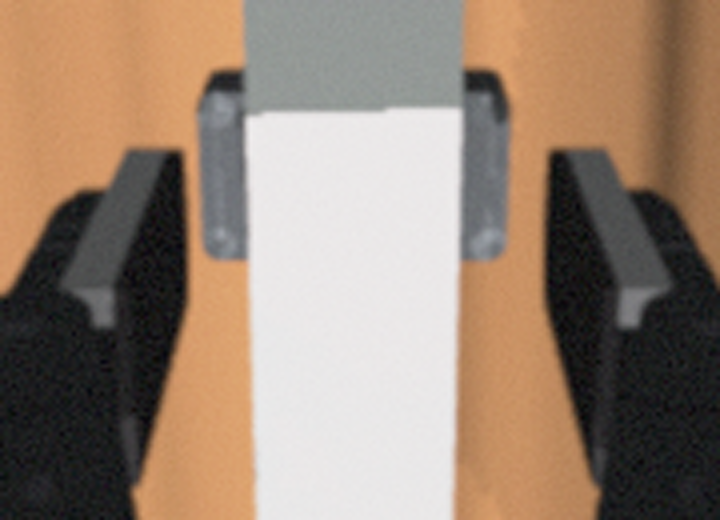

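```bash
python3 -m handwheel '[[[0,-0.15,0.1],0],[[0,0,0],0],[[0,0,0],0]]' 3.3; python3 -m handwheel '[[[0,0,0],0],[[0,0,0],0]]' 2.7; python3 -m handwheel '[[[0,0,0],0],[[0,0,0],0]]' 2.4
```

```text
time_s: 5.38
tool_pos: [0.5718, 0.0085, 0.0577]
tool_rot: [2.258, 2.183, 0.001]
contact_force: [-0.6, 0.4, 2.7]
width: 0.033
finger_force: 1.6
time_s: 5.62
tool_pos: [0.5717, 0.0085, 0.0576]
tool_rot: [2.258, 2.183, 0.001]
contact_force: [1.0, 0.5, 4.0]
width: 0.0266
finger_force: 2.4
time_s: 5.88
tool_pos: [0.5716, 0.0085, 0.0574]
tool_rot: [2.259, 2.183, 0.001]
contact_force: [-0.3, -0.1, 3.7]
width: 0.0239
finger_force: 2.7
```

```bash
python3 -m handwheel '[[[0,0,0],0],[[0,0,0],0]]' 2.22;  python3 -m handwheel '[[[0,0,0],0],[[0,0,0],0]]' 2.18
```

```text
time_s: 6.12
tool_pos: [0.5719, 0.0085, 0.0575]
tool_rot: [2.258, 2.183, 0.001]
contact_force: [2.1, -1.2, 3.9]
width: 0.0222
finger_force: 3.8
time_s: 6.38
tool_pos: [0.572, 0.0085, 0.0575]
tool_rot: [2.258, 2.183, 0.002]
contact_force: [2.3, -0.1, 3.7]
width: 0.0221
finger_force: 7.3
```

```bash
python3 -m handwheel '[[[0.3,0,0],0],[[0.3,0,0],0],[[0.3,0,0],0],[[0,0,0],0]]' 2.1; python3 - <<'E'
from h import *
save("wrist","pics/w3.png")
c=cv2.imread("pics/w3.png")[115:345,170:390];cv2.imwrite("pics/w3c.png",cv2.resize(c,None,fx=2.6,fy=2.6,interpolation=2))
E
```

```text
time_s: 6.88
tool_pos: [0.5715, 0.0142, 0.0576]
tool_rot: [2.259, 2.179, -0.004]
contact_force: [2.4, -6.3, 6.7]
width: 0.0216
finger_force: 28.0
```

View pics/w3c.png

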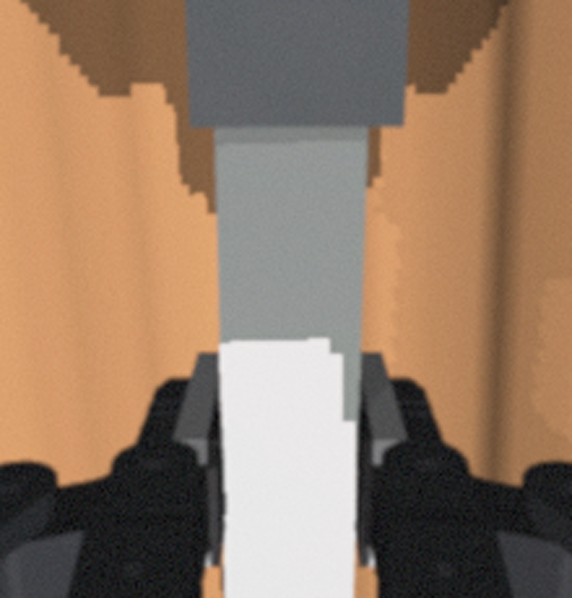

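The catches are hidden and flush between the pads, with the mouth edge at about crop row 127. I'm relieving the side and down load, then sliding on.

```bash
python3 -m handwheel '[[[0.2,0.05,-0.2],0],[[0.3,0.05,0],0],[[0.3,0,0],0],[[0.3,0,0],0]]'; python3 -m handwheel '[[[0.3,0,0],0],[[0.3,0,0],0],[[0,0,0],0]]'
```

```text
time_s: 7.42
tool_pos: [0.5722, 0.0292, 0.0587]
tool_rot: [-2.257, -2.184, 0.002]
contact_force: [1.5, -1.2, -2.5]
width: 0.0213
finger_force: 27.4
time_s: 7.8
tool_pos: [0.5726, 0.0353, 0.059]
tool_rot: [-2.256, -2.184, 0.001]
contact_force: [-0.4, 0.0, -2.8]
width: 0.0215
finger_force: 27.4
```

```bash
cat > foot.py <<'E'
from h import *
def foot(f):
    save("top",f); out=[]
    for ff in("pics/top0.png",f):
        g=cv2.imread(ff).astype(int).max(2)
        t=g[218:225,260:345].mean(0)  # white->dark transition
        i=[k for k in range(len(t)-1) if t[k]>110>=t[k+1]][-1:] or [0]
        k=[k for k in range(len(t)-1) if t[k]>100>=t[k+1] and t[k+3 if k+3<len(t) else -1]<60]
        k=k[0]; x=260+k+(t[k]-100)/(t[k]-t[k+1]); out.append(atz("top",(x,221),.076)[1])
    print("foot front y",np.round(out,4),"moved mm",round((out[1]-out[0])*1e3,1)); print(r.get_obs()["tool_pos"].round(4),"dTCP",round((r.get_obs()["tool_pos"][1]-.0085)*1e3,1))
if __name__=="__main__":
    import sys; foot(sys.argv[1])
E
python3 foot.py pics/t3.png
```

```text
foot front y [-0.1107 -0.0846] moved mm 26.0
[0.5726 0.0351 0.059 ] dTCP 26.6
```

```bash
python3 -m handwheel '[[[0.25,0,0.1],0],[[0.25,0,0],0],[[0.25,0,0],0],[[0.25,0,0],0],[[0,0,0],0]]'; python3 -m handwheel '[[[0.1,0,0],0],[[0.1,0,0],0],[[0.1,0,0],0],[[0,0,0],0]]'; python3 -m handwheel '[[[0.1,0,0],0],[[0.1,0,0],0],[[0,0,0],0]]'
```

```text
time_s: 8.48
tool_pos: [0.5736, 0.0448, 0.0583]
tool_rot: [-2.258, -2.184, -0.0]
contact_force: [0.2, 0.4, -2.7]
width: 0.0214
finger_force: 27.5
time_s: 8.98
tool_pos: [0.5736, 0.0476, 0.0582]
tool_rot: [-2.258, -2.184, 0.0]
contact_force: [0.3, -0.2, -2.8]
width: 0.0214
finger_force: 27.5
time_s: 9.35
tool_pos: [0.5737, 0.0496, 0.0583]
tool_rot: [-2.258, -2.184, -0.0]
contact_force: [-0.6, 0.1, -3.0]
width: 0.0214
finger_force: 27.5
```

```bash
python3 -m handwheel '[[[0.1,0,0],0],[[0.1,0,0],0],[[0,0,0],0]]'; python3 -m handwheel '[[[0.1,0,0],0],[[0.1,0,0],0],[[0,0,0],0]]'; python3 - <<'E'
from h import *
save("wrist","pics/w4.png")
c=cv2.imread("pics/w4.png")[190:330,190:370];cv2.imwrite("pics/w4c.png",cv2.resize(c,None,fx=4,fy=4,interpolation=2))
E
```

```text
time_s: 9.72
tool_pos: [0.5738, 0.0516, 0.0583]
tool_rot: [-2.258, -2.184, -0.0]
contact_force: [0.1, 0.1, -2.8]
width: 0.0219
finger_force: 27.5
time_s: 10.1
tool_pos: [0.5739, 0.0536, 0.0583]
tool_rot: [-2.258, -2.184, -0.0]
contact_force: [0.2, 1.5, -2.7]
width: 0.0216
finger_force: 27.5
```

View pics/w4c.png

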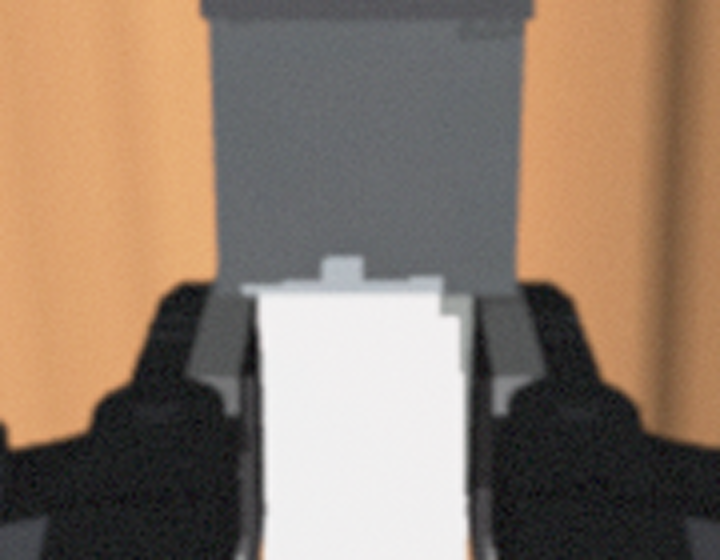

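```bash
python3 - <<'E'
from h import *
print("mouth",atz("wrist",(280,263),.0798)[1],"pad",[atz("wrist",(280,250.8),z)[1] for z in(.0475,.05,.053)])
E
python3 foot.py pics/t4.png
```

```text
mouth 0.06999630100761894 pad [np.float64(0.061548159946919694), np.float64(0.06260690919901088), np.float64(0.06387740830152029)]
foot front y [-0.1107 -0.067 ] moved mm 43.6
[0.5739 0.0535 0.0583] dTCP 45.0
```

```bash
python3 -m handwheel '[[[0.1,0,0],0],[[0.1,0,0],0],[[0,0,0],0]]'; python3 -m handwheel '[[[0.1,0,0],0],[[0.1,0,0],0],[[0,0,0],0]]'; python3 foot.py pics/t5.png
```

```text
time_s: 10.58
tool_pos: [0.574, 0.0556, 0.0583]
tool_rot: [-2.258, -2.184, -0.0]
contact_force: [0.2, 0.2, -2.2]
width: 0.0217
finger_force: 27.5
time_s: 10.95
tool_pos: [0.574, 0.0576, 0.0583]
tool_rot: [-2.258, -2.184, -0.0]
contact_force: [-0.8, -0.1, -2.7]
width: 0.0215
finger_force: 27.5
foot front y [-0.1107 -0.0624] moved mm 48.3
[0.574  0.0575 0.0583] dTCP 49.0
```

```bash
python3 -m handwheel '[[[0,0,0],0],[[0,0,0],0]]' 3.0;  python3 -m handwheel '[[[0,0,0],0],[[0,0,0],0]]' 5; python3 -m handwheel '[[[-2,0,0],0],[[-2,0,0],0],[[-2,0,0],0],[[-2,0,0],0],[[-1.5,0,0],0],[[0,0,0],0],[[0,0,0],0]]'; python3 foot.py pics/t6.png; python3 - <<'E'
from h import *
save("wrist","pics/w5.png")
c=cv2.imread("pics/w5.png")[40:345,170:390];cv2.imwrite("pics/w5c.png",cv2.resize(c,None,fx=1.95,fy=1.95,interpolation=2))
E
```

```text
time_s: 11.25
tool_pos: [0.5744, 0.0574, 0.0586]
tool_rot: [2.259, 2.183, 0.001]
contact_force: [0.2, -0.2, 0.2]
width: 0.0302
finger_force: 0.0
time_s: 11.5
tool_pos: [0.5741, 0.0574, 0.0584]
tool_rot: [2.259, 2.183, 0.001]
contact_force: [-0.2, 1.0, 0.0]
width: 0.0503
finger_force: 0.0
time_s: 12.38
tool_pos: [0.5708, -0.0367, 0.0581]
tool_rot: [-2.257, -2.184, -0.001]
contact_force: [-0.6, -0.2, 0.4]
width: 0.0497
finger_force: 0.0Traceback (most recent call last):
  File "foot.py", line 12, in <module>
    import sys; foot(sys.argv[1])
                ~~~~^^^^^^^^^^^^^
  File "foot.py", line 9, in foot
    k=k[0]; x=260+k+(t[k]-100)/(t[k]-t[k+1]); out.append(atz("top",(x,221),.076)[1])
      ~^^^
IndexError: list index out of range
```

View pics/w5c.png

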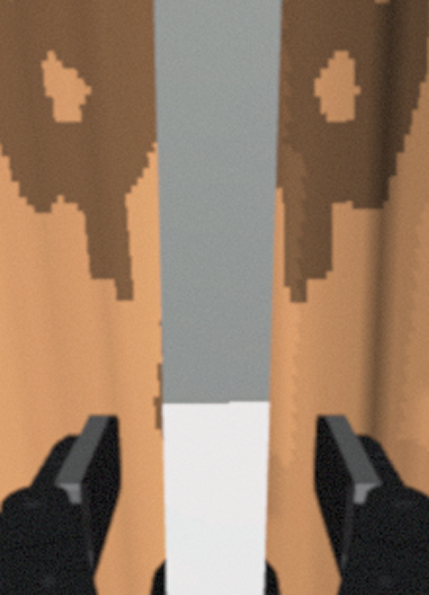

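Pads at crop columns 119 and 316 sit evenly about the bare tube (163-269), with the foot just behind. Gripping and sliding slowly.

```bash
python3 -m handwheel '[[[0,0,0],0],[[0,0,0],0],[[0,0,0],0]]' 2.4; python3 -m handwheel '[[[0,0,0],0],[[0,0,0],0]]' 2.1; python3 -m handwheel '[[[0.1,0,0],0],[[0.1,0,0],0],[[0.1,0,0],0],[[0.1,0,0],0]]'
```

```text
time_s: 12.85
tool_pos: [0.5708, -0.0373, 0.0583]
tool_rot: [-2.258, -2.184, -0.0]
contact_force: [-0.5, -1.0, 0.1]
width: 0.0238
finger_force: 0.0
time_s: 13.1
tool_pos: [0.5709, -0.0374, 0.0583]
tool_rot: [-2.258, -2.183, -0.0]
contact_force: [0.3, 0.9, 0.1]
width: 0.0217
finger_force: 27.3
time_s: 13.6
tool_pos: [0.5708, -0.0344, 0.0582]
tool_rot: [2.259, 2.182, -0.001]
contact_force: [-1.1, -5.1, -0.9]
width: 0.0215
finger_force: 27.2
```

```bash
python3 -m handwheel '[[[0.15,0,0],0],[[0.15,0,0],0],[[0.15,0,0],0],[[0.15,0,0],0],[[0.15,0,0],0],[[0.15,0,0],0]]'; python3 -m handwheel '[[[0.15,0,0],0],[[0.15,0,0],0],[[0.15,0,0],0],[[0.15,0,0],0],[[0.15,0,0],0],[[0.15,0,0],0]]';  python3 -m handwheel '[[[0.15,0,0],0],[[0.15,0,0],0],[[0.15,0,0],0],[[0.15,0,0],0],[[0.15,0,0],0],[[0.15,0,0],0]]';python3 -m handwheel '[[[0.15,0,0],0],[[0.15,0,0],0],[[0.15,0,0],0],[[0.15,0,0],0],[[0.1,0,0],0],[[0,0,0],0]]'; python3 foot.py pics/t7.png
```

```text
time_s: 14.35
tool_pos: [0.5712, -0.0244, 0.0583]
tool_rot: [-2.258, -2.184, -0.0]
contact_force: [-0.1, -4.4, -0.8]
width: 0.0214
finger_force: 27.2
time_s: 15.1
tool_pos: [0.5715, -0.0155, 0.0583]
tool_rot: [-2.259, -2.183, -0.0]
contact_force: [-0.5, -4.6, -0.8]
width: 0.0219
finger_force: 27.2
time_s: 15.85
tool_pos: [0.5718, -0.0064, 0.0583]
tool_rot: [-2.259, -2.183, -0.0]
contact_force: [0.3, -4.5, -1.2]
width: 0.0215
finger_force: 27.2
time_s: 16.6
tool_pos: [0.5721, 0.0007, 0.0583]
tool_rot: [-2.258, -2.184, -0.0]
contact_force: [-0.0, -3.4, -1.1]
width: 0.0218
finger_force: 27.2Traceback (most recent call last):
  File "foot.py", line 12, in <module>
    import sys; foot(sys.argv[1])
                ~~~~^^^^^^^^^^^^^
  File "foot.py", line 9, in foot
    k=k[0]; x=260+k+(t[k]-100)/(t[k]-t[k+1]); out.append(atz("top",(x,221),.076)[1])
      ~^^^
IndexError: list index out of range
```

```bash
python3 -m handwheel '[[[0.1,0,0],0],[[0.1,0,0],0],[[0.1,0,0],0],[[0.1,0,0],0]]'; python3 -m handwheel '[[[0.1,0,0],0],[[0.1,0,0],0],[[0.1,0,0],0]]'
```

```text
time_s: 17.15
tool_pos: [0.5722, 0.0045, 0.0583]
tool_rot: [-2.259, -2.183, -0.0]
contact_force: [-0.1, -5.4, -0.7]
width: 0.0213
finger_force: 27.2
time_s: 17.52
tool_pos: [0.5723, 0.0076, 0.0583]
tool_rot: [-2.259, -2.184, -0.0]
contact_force: [0.6, -5.0, -0.6]
width: 0.0214
finger_force: 27.2
```

```bash
python3 -m handwheel '[[[0.1,0,0],0],[[0.1,0,0],0]]'
```

```text
time_s: 17.77
tool_pos: [0.5724, 0.0095, 0.0583]
tool_rot: [-2.259, -2.183, -0.0]
contact_force: [-1.3, -4.9, -0.8]
width: 0.0217
finger_force: 27.2
```

```bash
python3 -m handwheel '[[[0.1,0,0],0],[[0.1,0,0],0]]'
```

```text
time_s: 18.02
tool_pos: [0.5725, 0.0115, 0.0583]
tool_rot: [-2.259, -2.184, -0.0]
contact_force: [-0.7, -4.9, -1.2]
width: 0.0214
finger_force: 27.2
```

```bash
python3 -m handwheel '[[[0.1,0,0],0],[[0.1,0,0],0]]'
```

```text
time_s: 18.27
tool_pos: [0.5725, 0.0135, 0.0582]
tool_rot: [-2.259, -2.183, 0.0]
contact_force: [-0.2, -4.7, -1.4]
width: 0.022
finger_force: 27.2
```

```bash
python3 -m handwheel '[[[0.1,0,0],0],[[0.1,0,0],0]]'
```

```text
time_s: 18.52
tool_pos: [0.5726, 0.0155, 0.0583]
tool_rot: [-2.259, -2.183, -0.0]
contact_force: [-0.3, -3.9, -1.1]
width: 0.0215
finger_force: 27.2
```

```bash
python3 -m handwheel '[[[0.1,0,0],0],[[0.1,0,0],0]]'
```

```text
time_s: 18.77
tool_pos: [0.5726, 0.0175, 0.0583]
tool_rot: [-2.259, -2.183, 0.0]
contact_force: [-0.3, -5.0, -0.6]
width: 0.0215
finger_force: 27.2
```

```bash
python3 -m handwheel '[[[0.1,0,0],0],[[0.1,0,0],0]]'
```

```text
time_s: 19.02
tool_pos: [0.5727, 0.0196, 0.0583]
tool_rot: [-2.259, -2.184, -0.0]
contact_force: [-0.5, -4.4, -0.9]
width: 0.0216
finger_force: 27.2
```

```bash
python3 -m handwheel '[[[0.1,0,0],0],[[0.1,0,0],0]]'
```

```text
time_s: 19.27
tool_pos: [0.5728, 0.0215, 0.0583]
tool_rot: [-2.259, -2.183, -0.0]
contact_force: [-0.5, -5.1, -1.2]
width: 0.0215
finger_force: 27.2
```

```bash
python3 -m handwheel '[[[0.1,0,0],0],[[0.1,0,0],0]]'
```

```text
time_s: 19.52
tool_pos: [0.5728, 0.0235, 0.0583]
tool_rot: [-2.259, -2.183, -0.0]
contact_force: [0.7, -4.6, -1.9]
width: 0.0215
finger_force: 27.2
```

```bash
python3 -m handwheel '[[[0.1,0,0],0],[[0.1,0,0],0]]'
```

```text
time_s: 19.77
tool_pos: [0.5729, 0.0255, 0.0583]
tool_rot: [-2.259, -2.183, -0.0]
contact_force: [-0.1, -5.5, -0.4]
width: 0.0215
finger_force: 27.2
```

```bash
python3 -m handwheel '[[[0.1,0,0],0],[[0.1,0,0],0]]'
```

```text
time_s: 20.02
tool_pos: [0.573, 0.0275, 0.0583]
tool_rot: [-2.259, -2.184, 0.0]
contact_force: [-0.6, -4.8, -0.2]
width: 0.0211
finger_force: 27.2
```

```bash
python3 -m handwheel '[[[0.1,0,0],0],[[0.1,0,0],0]]'
```

```text
time_s: 20.27
tool_pos: [0.5731, 0.0295, 0.0583]
tool_rot: [-2.259, -2.183, -0.0]
contact_force: [0.3, -4.5, -1.0]
width: 0.0217
finger_force: 27.2
```

```bash
python3 -m handwheel '[[[0.1,0,0],0],[[0.1,0,0],0]]'
```

```text
time_s: 20.52
tool_pos: [0.5731, 0.0315, 0.0583]
tool_rot: [-2.259, -2.184, -0.0]
contact_force: [-0.1, -4.8, -1.0]
width: 0.0215
finger_force: 27.2
```

```bash
python3 -m handwheel '[[[0.1,0,0],0],[[0.1,0,0],0]]'
```

```text
time_s: 20.78
tool_pos: [0.5732, 0.0352, 0.0582]
tool_rot: [-2.256, -2.184, -0.002]
contact_force: [-0.8, -0.7, -2.6]
width: 0.0216
finger_force: 27.3
```

The friction dropped from 4.8 N to 0.7 N with a small jump, which should be the click. I'm letting go right here.

```bash
python3 -m handwheel '[[[0,0,0],0],[[0,0,0],0]]' 3.0; python3 -m handwheel '[[[0,0,0],0],[[0,0,0],0]]' 6; python3 -m handwheel '[[[0,0,-3],0],[[0,0,-5],0],[[0,0,-5],0],[[-2,0,-2],0],[[0,0,0],0],[[0,0,0],0],[[0,0,0],0]]'; python3 - <<'E'
from h import *
print(r.get_obs()["tool_pos"])
for n in("wrist","top"):save(n,f"pics/{n}9.png")
a=cv2.imread("pics/wrist9.png")[0:260,200:360];b=cv2.imread("pics/top9.png")[180:260,120:330]
a=cv2.resize(a,(330,536),interpolation=2);b=cv2.resize(b,(460,175),interpolation=2)
c=np.zeros((536,800,3),np.uint8);c[:,:330]=a;c[:175,335:795]=b;cv2.imwrite("pics/fin.png",c)
E
```

```text
time_s: 21.02
tool_pos: [0.5734, 0.0344, 0.0584]
tool_rot: [-2.257, -2.184, -0.001]
contact_force: [-0.3, -0.2, -0.6]
width: 0.0302
finger_force: 0.0
time_s: 21.28
tool_pos: [0.5732, 0.0336, 0.0583]
tool_rot: [-2.259, -2.183, -0.0]
contact_force: [1.1, 0.0, 0.1]
width: 0.0601
finger_force: 0.0
time_s: 22.15
tool_pos: [0.5717, 0.0145, 0.2067]
tool_rot: [-2.256, -2.184, 0.003]
contact_force: [-0.1, -0.2, 0.5]
width: 0.0601
finger_force: 0.0
[0.57172805 0.01445909 0.20669413]
```

View pics/fin.png

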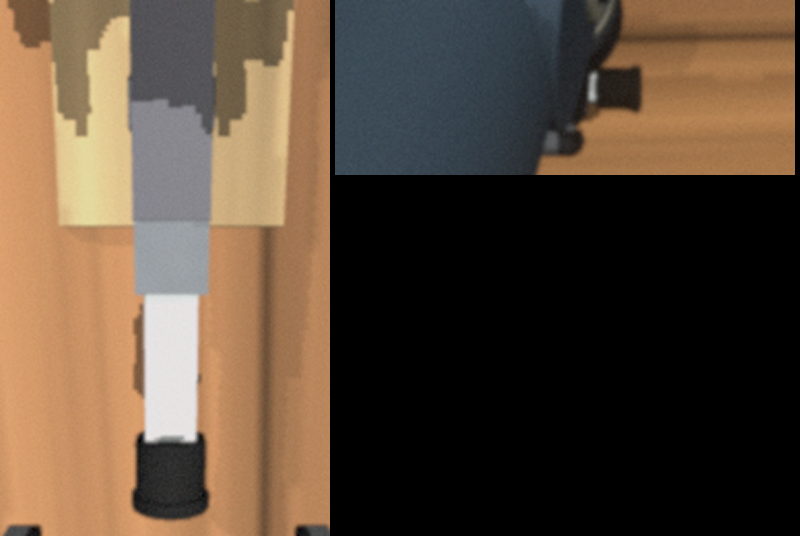

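The leg sits with its foot just before the mouth, and the tube mouth is at crop row 293. The catch zone is too far off to judge, so I'm moving the camera above it.

```bash
python3 -m handwheel '[[[3,0,1.5],0],[[3,0,1.5],0],[[0,0,1.5],0],[[0,0,0],0],[[0,0,0],0],[[0,0,0],0]]'; python3 - <<'E'
from h import *
save("wrist","pics/w10.png")
p=proj("wrist",[.5765,.142,.065]);print(p,[proj("wrist",[.5765,.142+d,.065])[1] for d in(-.02,.02)])
u,v=int(p[0]),int(p[1]);c=cv2.imread("pics/w10.png")[max(v-60,0):v+60,u-80:u+80]
cv2.imwrite("pics/w10c.png",cv2.resize(c,None,fx=5,fy=5,interpolation=2))
E
```

```text
time_s: 23.0
tool_pos: [0.575, 0.0724, 0.164]
tool_rot: [2.26, 2.181, 0.002]
contact_force: [-0.5, -0.1, 1.1]
width: 0.0603
finger_force: 0.0
[279.32257373 125.63544278] [np.float64(153.36615926396914), np.float64(96.51039337531859)]
```

View pics/w10c.png

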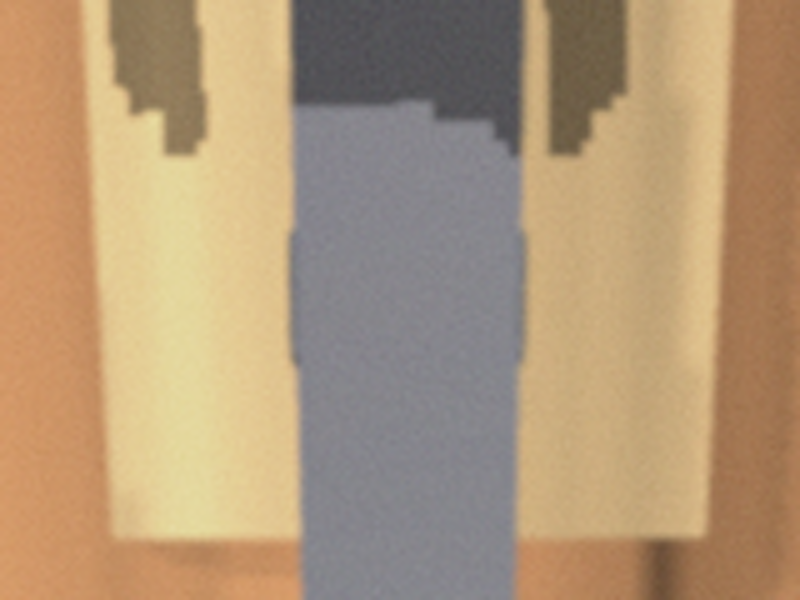

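Small bumps stand out on both sides of the collar at crop rows 230-362 (columns 290-298 and 518-525). Both catches are out, level with each other and as long as a catch.

```bash
python3 -c "
from cell import r
print(r.close_job())"
```

```text
the job is handed in; nothing more can be done
None
```

The leg is in: both catches were squeezed flush, slid in under the tube and popped out through the side windows, and I let go there and handed the job in at about 23 s; the slide took about 5 N and the cartons and jar were never touched.

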